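Fetch the shaft from the blocked sliding-lid case

TASK

The lid of the wooden case slides out over the spot where the drill chuck and the collet are standing: first stand both of them upright on the black rubber mat, then slide the lid right out, lift out the stepped steel shaft (not the black punch, which stays in the case) and lay it lengthwise in the middle of the two vees of the steel stand. Then slide the lid fully shut and stand the chuck and the collet upright again, each exactly where it stood at the start. Leave the vee block and the square alone.

Things in the scene. Friction and masses are not known exactly. Their poses are not given: they have to be found in the camera images.
- chuck: keyed drill chuck, plain steel, standing on its jaws; round, 44 mm diameter at the middle, 86 mm tall, 0.6 kg, narrower spigot on top. Origin at the centre of its underside, z up. Stands on the bench before the front end of the case.
- collet: spring collet, plain steel with dark slots, standing upright; about round, 34 mm diameter at the top, 47 mm tall, 0.09 kg. Origin at the centre of its underside, z up. Stands beside the chuck, about 0.1 m from it.
- shaft: turned steel shaft 140 mm long: middle 20 mm thick over 100 mm, a 14 mm journal at each end; 0.3 kg. Origin at its middle on the axis, x along it. Lies in the case along the lid's sliding direction in two wooden vees (12 mm thick, about 38 mm each side of its middle, free between), axis 28 mm above the bench, top 3 mm below the lid. At the start only the end away from the lid's way out shows.
- punch: black centre punch, 11 mm thick, 110 mm long, lying beside the shaft in the case, 72 mm from it, parallel to it. Origin at the middle of its underside; its y axis runs along it.
- lid (a joint): plywood lid of the case, sliding level in grooves: 0 = shut (against the rear wall), 0.165 m = right out; starts a little open; drags with about 1 N. Lid top 46 mm above the bench. The case is fixed: outside 186 mm long (lid direction) by 172 mm wide, side and rear walls 51 mm high, 6 to 8 mm thick, floor 5 mm; inside 160 mm wide.
- lid_pull (a point): grip point on the lid's pull, a dark wooden bar 16 mm thick (x), 64 mm wide (y), rising from the lid's top (46 mm above the bench) to 74 mm; the point is at its middle, 68 mm above the bench, and moves with the lid. Its -x axis is the way the lid slides open, past the case's front end. With the lid shut it is 70 mm before the case's centre, 23 mm behind the front end.
- mat: black rubber mat, the side area: 180 mm (x) by 120 mm (y), 4 mm thick, fixed. Origin at the centre of its underside, x along its long side.
- stand: dark steel stand, fixed: base 130 mm (x) by 60 mm (y), 8 mm thick, with two 90 degree vees 12 mm thick at x = -38 and +38 mm (64 mm free between them), open upward, vertex 26 mm and tips 48 mm above the bench. A 20 mm shaft lying in the vees runs along x, its axis 40 mm above the bench. Origin at the centre of the base's underside.
- vee_block: steel vee block, 50 x 60 x 42 mm, standing alone on the bench to the right of the case; to be left alone. Origin at the centre of its underside.
- square: engineer's square, 146 x 100 mm, 14 mm thick, lying flat on the bench behind the case; to be left alone. Origin near the middle of its outline.

How it is judged:
On the way, in this order (a step that is already met when the one before it is completed fails the run):
1. the chuck and the collet both stand upright on the rubber mat, let go (x of chuck in the frame of mat between -0.08 and 0.08 m and y of chuck in the frame of mat between -0.05 and 0.05 m and height (world z) of each of chuck, collet below 0.012 m and angle between each of chuck, collet's own z axis and vertical below 0.15 rad and contact force between the fingers and chuck below 0.2 N and linear speed of each of chuck, collet below 0.03 m/s and x of collet in the frame of mat between -0.08 and 0.08 m and y of collet in the frame of mat between -0.05 and 0.05 m and contact force between the fingers and collet below 0.2 N), for 0.2 s.
2. the lid is slid out by more than 0.13 m (value of joint lid above 0.13 m), for 0.2 s.
At the end, for the whole second after the job is handed in: The shaft lies in both vees of the stand, centred within 12 mm along it; the lid is shut within 6 mm; the chuck and the collet stand upright within 15 mm of where each stood at the start; the punch is in the case, within 30 mm of its start; all released and at rest (x of shaft in the frame of stand between -0.012 and 0.012 m and y of shaft in the frame of stand between -0.005 and 0.005 m and z of shaft in the frame of stand between 0.035 and 0.046 m and angle between the x axis of shaft and the x axis of stand, either way round below 0.1 rad and linear speed of each of shaft, chuck, collet below 0.02 m/s and contact force between the fingers and shaft below 0.2 N and value of joint lid below 0.006 m and distance of punch from where it was at the start of the episode below 0.03 m and distance of each of chuck, collet from where it was at the start of the episode below 0.015 m and angle between each of chuck, collet's own z axis and vertical below 0.1 rad and contact force between the fingers and chuck below 0.2 N and contact force between the fingers and collet below 0.2 N); the robot touches nothing.
It fails at once if the vee block or the square is moved by more than 30 mm (distance of any of vee_block, square from where it was at the start of the episode above 0.03 m).
It fails at once if the chuck or the collet is tipped over (angle between any of chuck, collet's own z axis and vertical above 0.7 rad).
It also fails if it takes over 144 s, if anything falls off the work surface, if the arm or the gripper's body presses on something with over 40 N, if the wrist force passes 120 N, or if a joint passes its speed limit or range.

ROBOT

A 6-joint arm with a two-finger parallel gripper is mounted at the origin on the work surface; the furniture and walls round the work are solid. World frame = base frame: x ahead of the robot, y to its left, z up, the work surface at z = 0. Lengths are in m, angles in rad, forces in N, time in s.
With the tool pointing down it reaches from about 0.275 to 0.825 m from the base axis. Payload 4.9 kg.
Tool frame: the origin (TCP) lies midway between the tips of the shut fingers; the grasp point (between the pads) lies 19 mm behind it (ctrl.grasp_offset is the z of the grasp point in the tool frame, in m); z points along the fingers, y is the line along which they close (so a half turn about z gives the same grasp; the last joint's range is limited). The gripper opens to 85 mm and grips with 20 to 120 N. Pads are 22 mm wide; open, the fingers measure 114 mm over their backs; the gripper's body (76 mm by 85 mm) begins 54 mm behind the grasp point. The pads swing forward as they close: fully open they stand 13 mm farther back than shut.
Start: joints at [1.076, 0.326, -0.193, 1.052, 0, 1.437], TCP at [0.194, 0.515, 0.231] pointing down, gripper open.
Joint ranges: [-2.65, 2.65], [-0.97, 1.79], [-1.3, 1.35], [-1.93, 2.1], [-1.47, 1.37], [-3.14, 3.14]. Speed limits (rad/s): [2.57, 2.57, 3.14, 3.14, 3.14, 3.14].

INTERFACE

Orientations are given as a unit quaternion [w, x, y, z].
In Python, from cell import ctrl gives the robot as it stands. The module is installed in compiled form; this text tells all that it offers.
- The arm moves only by the tool play_rows, never from a script. Its argument "targets" is a list of rows, each a list of 7 numbers: the opening in per cent of the stroke, from 0 (shut) to 100 (fully open), then the shift along the world's x, y, z in m, then the turn, a rotation vector about the world's x, y, z in rad. In form: [[fingers, x, y, z, rx, ry, rz], ...]. A call has 1 to 12 rows; each row is the pose to reach, as a shift and turn from the pose commanded when the call began; what a row does not reach only later rows make up. A row lasts 1/10 s, in which the tool goes at most 50 mm and 8.59 degrees, less where a joint would pass 70% of its speed; a pose out of reach is approached as far as the arm can. A call with a gripper value outside its range is refused whole. The fingers move at their own pace and stop on an object; the grip force is fixed at half the most. Time passes only in rows, so rows that repeat a pose let the fingers close. It gives the time, the measured TCP pose, the force, the opening and the grip force at its end, in the units of the state.
- ctrl.get_state(): the state, without advancing time (a new reading comes with each control period).
- ctrl.get_image(name): name is "scene" or "top" or "wrist"; returns a dict with "color" (420x560x3 uint8, red, green, blue), "mtx" (3x3 intrinsics, pixels), "R" (3x3) and "t" (3): a world point X has camera coordinates R X + t. Camera axes: x right, y down, z forward; pixel columns grow to the right and rows downward; lengths in m; the calibration is good to about 2 mm. The wrist camera is an equidistant fisheye: a pixel r from the principal point sees the ray r / f radians off the axis. A picture is of the moment at which its call begins. There is no depth.
- ctrl.sign_off(): hands the job in; it is judged then, once.
The state is a dict: "t": time; "joint_pos": joint angles; "joint_vel": joint speeds; "joint_torque": joint torques, N m; "tool_pos": TCP position; "tool_rot": TCP orientation; "contact_force": force on the tool from outside, world axes, zero at the start; "torque": the same for the moment, N m; "finger_gap": finger opening in m; "gripper_force": force on a finger pad.
Only numpy, scipy, OpenCV 4.12 (cv2) and the standard library are available. Lean on these libraries where they do the work, as an engineer would, in place of code of your own. Each camera call takes 0.05 s, during which the arm holds its last target. There are 200 camera calls.

## Working session

There is one attempt and no reset: what is moved stays moved. The work goes in short steps, Python scripts to look and compute and a tool call to move; the robot and the scene stay as the last step left them, time stands still between calls to the robot, and variables do not carry over. Pictures are saved under pics/ and viewed, at most 14 in all, crops included, and the job is handed in when it is done.

Besides the shell and the picture viewer there is one more tool, called after "Emit:" in YAML: its name, and indented under it one key for each argument. play_rows: Moves the arm, as the interface text tells. Its arguments: {"type":"object","properties":{"targets":{"type":"array","items":{"type":"array","items":{"type":"number"}}}},"required":["targets"]}

```bash
mkdir -p pics; cat > h.py <<'E'
import numpy as np, cv2
from cell import ctrl
def grab(n,tag):
    d=ctrl.get_image(n); cv2.imwrite(f'pics/{tag}.png',d['color'][:,:,::-1]); np.savez(f'pics/{tag}.npz',**d); return d
def load(tag): return dict(np.load(f'pics/{tag}.npz'))
def ray(d,u,v,fish=False):
    K=d['mtx']; x=(u-K[0,2])/K[0,0]; y=(v-K[1,2])/K[1,1]
    if fish:
        r=np.hypot(x,y); c=np.array([x/r*np.sin(r),y/r*np.sin(r),np.cos(r)]) if r>0 else np.array([0,0,1.])
    else: c=np.array([x,y,1.])
    R=d['R']; return -R.T@d['t'], R.T@c
def onz(d,u,v,z,fish=False):
    o,r=ray(d,u,v,fish); return o+r*(z-o[2])/r[2]
def proj(d,X,fish=False):
    c=d['R']@np.array(X)+d['t']; K=d['mtx']
    if fish:
        r=np.hypot(c[0],c[1]); th=np.arctan2(r,c[2]); p=c[:2]/r*th
    else: p=c[:2]/c[2]
    return p*[K[0,0],K[1,1]]+K[:2,2]
E
python3 - <<'E'
from h import *
for n in ['top','scene','wrist']: d=grab(n,n+'0'); print(n,d['mtx'].round(1).tolist(),(-d['R'].T@d['t']).round(3),d['R'].round(2).tolist())
s=ctrl.get_state(); print(s, ctrl.grasp_offset)
E
```

```text
top [[508.3, 0.0, 285.9], [0.0, 508.3, 198.2], [0.0, 0.0, 1.0]] [0.428 0.028 1.46 ] [[0.03, -1.0, 0.03], [-0.99, -0.03, -0.15], [0.16, -0.02, -0.99]]
scene [[381.1, 0.0, 282.7], [0.0, 381.1, 208.4], [0.0, 0.0, 1.0]] [-0.068 -0.39   0.87 ] [[0.49, -0.87, 0.01], [-0.62, -0.35, -0.7], [0.61, 0.34, -0.71]]
wrist [[325.2, 0.0, 277.4], [0.0, 325.2, 212.4], [0.0, 0.0, 1.0]] [0.125 0.541 0.373] [[0.35, 0.94, -0.0], [0.9, -0.34, 0.29], [0.27, -0.1, -0.96]]
{'t': 0.15, 'joint_pos': array([ 1.07578489e+00,  3.26780722e-01, -1.93351166e-01,  1.05203388e+00,
        1.19808202e-05,  1.43662109e+00]), 'joint_vel': array([ 0.00152025, -0.00164474,  0.0021477 , -0.00074119,  0.00072001,
        0.00026575]), 'joint_torque': array([ 1.00123470e-03, -4.43705606e+01,  2.62664258e+01,  1.04366080e-02,
       -1.82963795e-04,  1.02182787e-05]), 'tool_pos': array([0.19393641, 0.5141876 , 0.23067902]), 'tool_rot': array([-2.17569484e-04,  1.79440866e-01,  9.83768523e-01, -6.49262844e-04]), 'contact_force': array([-0.53756106, -0.64656017, -0.84417602]), 'torque': array([-0.00054734,  0.02910207, -0.0243919 ]), 'gripper_force': 0.0, 'finger_gap': 0.08550705306223351} -0.0187
```

View pics/top0.png

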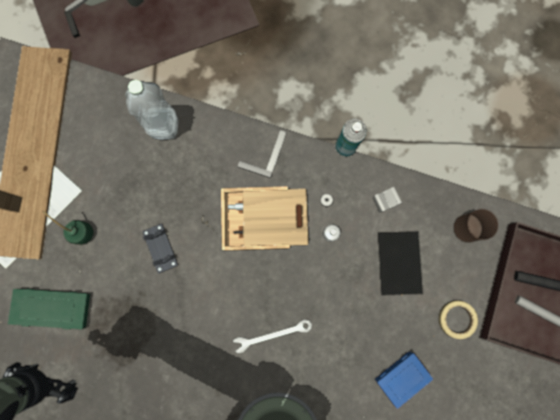

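View pics/scene0.png

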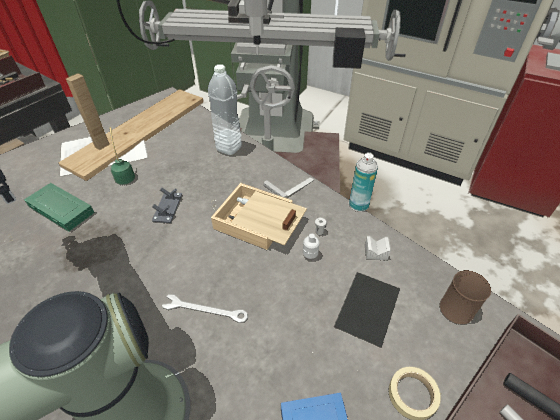

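The top view shows the case at (264,218), the lid pull at (300,216), the chuck at (332,233), the collet at (327,200), the mat at (400,263) and the stand at (160,248). I'll measure these with masks and an enlarged crop.

```bash
python3 - <<'E'
from h import *
d=load('top0'); im=d['color'][:,:,::-1].copy()
c=im[170:310,130:440]; cv2.imwrite('pics/crop0.png',cv2.resize(c,None,fx=2.55,fy=2.55,interpolation=cv2.INTER_CUBIC))
g=im.max(2)
def blob(mask,box,z,name):
    m=np.zeros(mask.shape,np.uint8); x0,y0,x1,y1=box; m[y0:y1,x0:x1]=mask[y0:y1,x0:x1]*255
    cs,_=cv2.findContours(m,cv2.RETR_EXTERNAL,cv2.CHAIN_APPROX_NONE); k=max(cs,key=cv2.contourArea)
    r=cv2.minAreaRect(k); b=cv2.boxPoints(r); P=np.array([onz(d,*p,z) for p in b])
    print(name,np.round(r[0],1),np.round(r[1],1),'W',P.mean(0).round(4),'edges',[(np.linalg.norm(P[i+1]-P[i]).round(3),np.degrees(np.arctan2(*(P[i+1]-P[i])[1::-1])).round(1)) for i in range(2)])
blob(g<35,(365,220,435,305),.004,'mat')
hsv=cv2.cvtColor(im,cv2.COLOR_BGR2HSV)
wood=(hsv[:,:,1]>70)&(hsv[:,:,2]>120)
blob(wood,(200,170,320,265),.05,'case')
blob((g<110)&(hsv[:,:,1]>80),(288,195,312,235),.074,'pull')
blob((g>150)&(hsv[:,:,1]<60),(318,190,337,210),.047,'collet')
blob((g>150)&(hsv[:,:,1]<60),(320,220,345,245),.05,'chuck')
blob(g<60,(140,215,182,275),.03,'stand')
E
```

```text
Traceback (most recent call last):
ValueError: max() iterable argument is empty
```

View pics/crop0.png

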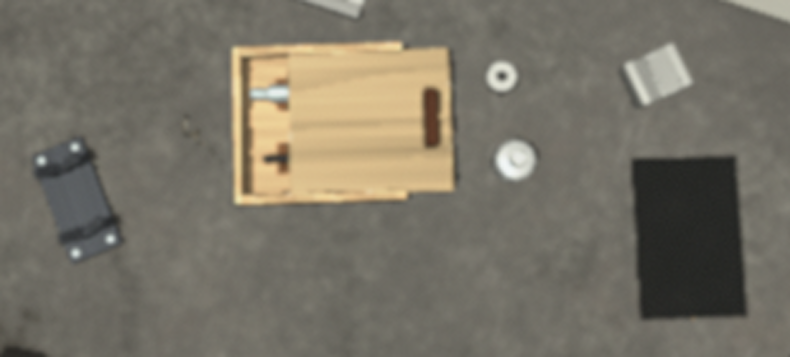

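The crop shows the shaft's end at (270,94) and the punch's at (275,158). The pull is at (431,117), the collet at (501,76) and the chuck at (516,160). I'll read the positions from these points.

```bash
python3 - <<'E'
from h import *
d=load('top0'); f=790/310; f2=357/140
P=lambda u,v,z: onz(d,130+(u+.5)/f-.5,170+(v+.5)/f2-.5,z)
mat=np.array([P(*p,.004) for p in [(632,158),(735,156),(746,315),(641,318)]]); 
ang=lambda a: np.degrees(np.arctan2(a[1],a[0])).round(1)
print('mat',mat.mean(0).round(4),ang(mat[0]-mat[3]),ang(mat[1]-mat[2]),np.linalg.norm(mat[0]-mat[3]),np.linalg.norm(mat[0]-mat[1]))
case=np.array([P(*p,.051) for p in [(232,47),(403,42),(407,199),(234,204)]])
print('case',case.round(3).tolist(),case.mean(0).round(4),ang(case[1]-case[0]),ang(case[2]-case[3]),ang(case[1]-case[2]))
print('pull',P(431,117,.074).round(4),'collet',P(501,76,.047).round(4),'chuckspig',P(518,158,.086).round(4),P(516,160,.06).round(4))
st=np.array([P(*p,.008) for p in [(41,160),(75,146),(110,240),(76,254)]])
print('standbolts',st.round(3).tolist(),st.mean(0).round(4),ang(st[1]-st[2]),ang(st[0]-st[3]))
print('shaft',P(270,94,.035).round(4),P(250,95,.035),P(289,93,.035),'punch',P(275,158,.02).round(4))
im=d['color'][:,:,::-1]; hsv=cv2.cvtColor(im,cv2.COLOR_BGR2HSV); g=im.max(2)
def bl(m,box,n,z):
    x0,y0,x1,y1=box; mm=m[y0:y1,x0:x1]; 
    k,l,s,c=cv2.connectedComponentsWithStats(mm.astype(np.uint8)); i=1+np.argmax(s[1:,4]); u,v=c[i]+[x0,y0]; print(n,s[i],u.round(1),v.round(1),onz(d,u,v,z).round(4))
bl(g>165,(318,190,337,210),'collet',.047); bl(g>165,(320,220,345,245),'chuck',.06)
bl(g<90,(288,195,312,235),'pull',.074)
E
```

```text
mat [ 0.4813 -0.3377  0.004 ] 3.1 3.2 0.17808165518998006 0.11764812465652497
case [[0.672, 0.178, 0.051], [0.684, -0.01, 0.051], [0.511, -0.019, 0.051], [0.5, 0.168, 0.051]] [0.5919 0.0794 0.051 ] -86.5 -86.7 2.9
pull [ 0.5985 -0.0417  0.074 ] collet [ 0.6498 -0.1195  0.047 ] chuckspig [ 0.5559 -0.1349  0.086 ] [ 0.556  -0.1358  0.06  ]
standbolts [[0.545, 0.389, 0.008], [0.562, 0.352, 0.008], [0.459, 0.307, 0.008], [0.443, 0.344, 0.008]] [0.5024 0.348  0.008 ] 23.7 23.9
shaft [0.6236 0.1355 0.035 ] [0.62183573 0.15752269 0.035     ] [0.62537945 0.11451849 0.035     ] punch [0.5541 0.1281 0.02  ]
collet [ 3  4 12 12 90] 326.2 199.5 [ 0.6499 -0.1193  0.047 ]
chuck [  5   5  14  15 168] 331.5 232.4 [ 0.5562 -0.1341  0.06  ]
pull [ 9 11  5  7 18] 298.4 208.1 [ 0.6192 -0.0402  0.074 ]
```

Emit:
play_rows:
  targets:
    - [80,0.024,-0.043,0,0,0,0]
    - [80,0.048,-0.086,0,0,0,0]
    - [80,0.072,-0.129,0,0,0,0]
    - [80,0.096,-0.172,0,0,0,0]
    - [80,0.12,-0.215,0,0,0,0]
    - [80,0.144,-0.258,0,0,0,0]
    - [80,0.168,-0.301,0,0,0,0]
    - [80,0.192,-0.344,0,0,0,0]
    - [80,0.216,-0.387,0,0,0,0]
    - [80,0.24,-0.43,0,0,0,0]
    - [80,0.264,-0.473,0,0,0,0]
    - [80,0.288,-0.516,0,0,0,0]

```text
t: 1.35
tool_pos: [0.4827, -0.0034, 0.2312]
tool_rot: [0.0, 0.18, 0.984, 0.0]
contact_force: [0.9, 1.1, -0.3]
finger_gap: 0.0682
gripper_force: 0.0
```

Emit:
play_rows:
  targets:
    - [80,0.024,-0.043,0,0,0,0]
    - [80,0.048,-0.086,0,0,0,0]
    - [80,0.074,-0.133,0,0,0,0]
    - [80,0.074,-0.133,0,0,0,0]
    - [80,0.074,-0.133,0,0,0,0]
    - [80,0.074,-0.133,0,0,0,0]

```text
t: 1.95
tool_pos: [0.5553, -0.1335, 0.2308]
tool_rot: [-0.001, 0.179, 0.984, 0.0]
contact_force: [0.1, 0.9, -0.6]
finger_gap: 0.0684
gripper_force: 0.0
```

```bash
python3 - <<'E'
from h import *
d=grab('wrist','w1'); s=ctrl.get_state(); print(s['t'],s['tool_pos'],s['joint_pos'].round(2),s['contact_force'])
for X in [(.556,-.135,.0),(.65,-.1195,.047),(.556,-.135,.086)]: print(proj(d,X,True))
E
```

```text
2.0 [ 0.55533204 -0.1331026   0.23108537] [-0.36  0.37 -0.13  1.07  0.   -0.01] [-0.14796759 -0.16227488 -0.73181677]
[276.2983233  182.40916064]
[318.96588307 263.75921994]
[276.01577729 200.87508779]
```

View pics/w1.png

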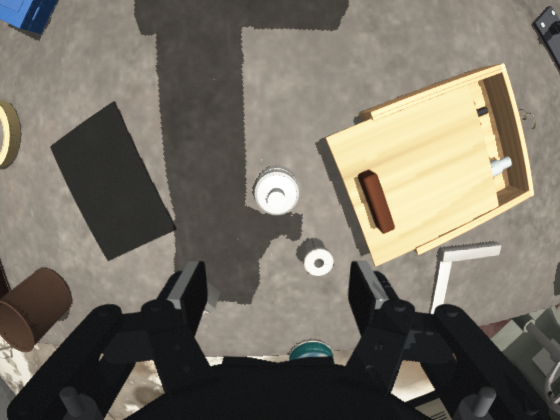

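The wrist view agrees with the top view: the chuck's outline is at (277,190) and the collet's top at (319,262). A quick refinement of both centres comes next.

```bash
python3 - <<'E'
from h import *
d=load('w1'); g=cv2.cvtColor(d['color'],cv2.COLOR_RGB2GRAY)
c=cv2.HoughCircles(g[150:240,230:325],cv2.HOUGH_GRADIENT,1,40,param1=120,param2=12,minRadius=18,maxRadius=28)
print(c[0][:3]+[230,150,0])
for u,v,r in (c[0][:2]+[230,150,0]): print([onz(d,u,v,z,True).round(4).tolist() for z in (.05,.065)])
m=(g>175)[240:285,295:345]; k,l,s,cc=cv2.connectedComponentsWithStats(m.astype(np.uint8)); i=1+np.argmax(s[1:,4]); x,y,w,h,a=s[i]
print(s[i], cc[i]+[295,240],[onz(d,u,v,.047,True).round(4) for u,v in (cc[i]+[295,240],(x+w/2-.5+295,y+h/2-.5+240))])
o,_=ray(d,276,190,True); print(o.round(3))
cv2.imwrite('pics/c1.png',cv2.resize(cv2.cvtColor(g[150:290,225:350],cv2.COLOR_GRAY2BGR),None,fx=4,fy=4))
E
```

```text
[[276.5        192.5         21.79999924]]
[[0.5566, -0.1348, 0.05], [0.5534, -0.1336, 0.065]]
[  9   9  30  27 568] [318.44190141 262.05809859] [array([ 0.6478, -0.1194,  0.047 ]), array([ 0.6477, -0.1193,  0.047 ])]
[ 0.486 -0.107  0.374]
```

View pics/c1.png

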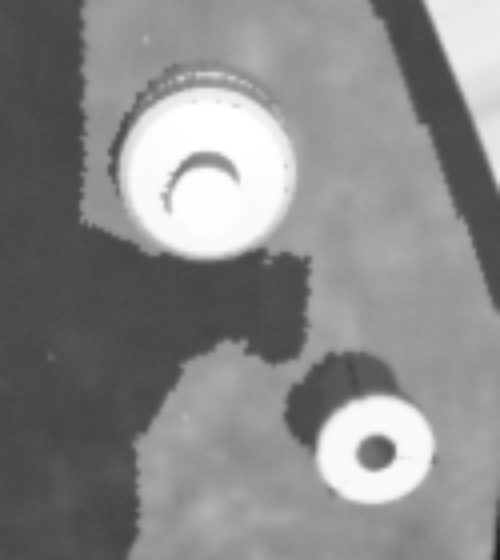

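The chuck is at about (0.556,-0.1345) and the collet at (0.649,-0.119). Now I'll grip the chuck.

Emit:
play_rows:
  targets:
    - [80,0,0,-0.05,0,0,0]
    - [80,0,0,-0.1,0,0,0]
    - [80,0,0,-0.14,0,0,0]
    - [80,0,0,-0.17,0,0,0]
    - [80,0,0,-0.19,0,0,0]
    - [80,0,0,-0.2,0,0,0]
    - [80,0,0,-0.2,0,0,0]
    - [0,0,0,-0.2,0,0,0]
    - [0,0,0,-0.2,0,0,0]
    - [0,0,0,-0.2,0,0,0]
    - [0,0,0,-0.2,0,0,0]
    - [0,0,0,-0.2,0,0,0]

```text
t: 3.2
tool_pos: [0.5573, -0.1348, 0.0332]
tool_rot: [0.001, 0.179, 0.984, -0.0]
contact_force: [-1.4, 0.3, 6.2]
finger_gap: 0.0421
gripper_force: 60.9
```

Emit:
play_rows:
  targets:
    - [0,0,0,0.03,0,0,0]
    - [0,0,0,0.08,0,0,0]
    - [0,-0.02,-0.034,0.08,0,0,0]
    - [0,-0.04,-0.068,0.08,0,0,0]
    - [0,-0.06,-0.103,0.08,0,0,0]
    - [0,-0.08,-0.137,0.08,0,0,0]
    - [0,-0.1,-0.172,0.08,0,0,0]
    - [0,-0.12,-0.206,0.08,0,0,0]
    - [0,-0.12,-0.206,0.08,0,0,0]
    - [0,-0.12,-0.206,0.05,0,0,0]
    - [0,-0.12,-0.206,0.025,0,0,0]
    - [0,-0.12,-0.206,0.015,0,0,0]

```text
t: 4.4
tool_pos: [0.4344, -0.3385, 0.0438]
tool_rot: [-0.002, 0.18, 0.984, 0.002]
contact_force: [-0.3, 1.1, -5.9]
finger_gap: 0.0422
gripper_force: 64.3
```

Emit:
play_rows:
  targets:
    - [0,0,0,0,0,0,0]
    - [0,0,0,-0.003,0,0,0]
    - [0,0,0,-0.006,0,0,0]
    - [0,0,0,-0.006,0,0,0]

```text
t: 4.8
tool_pos: [0.4367, -0.3407, 0.0409]
tool_rot: [0.001, 0.179, 0.984, -0.0]
contact_force: [-0.9, 0.2, -6.3]
finger_gap: 0.0425
gripper_force: 64.3
```

Emit:
play_rows:
  targets:
    - [0,0,0,-0.002,0,0,0]
    - [0,0,0,-0.004,0,0,0]
    - [0,0,0,-0.004,0,0,0]

```text
t: 5.1
tool_pos: [0.4366, -0.3408, 0.0372]
tool_rot: [0.001, 0.179, 0.984, -0.0]
contact_force: [0.4, 1.0, 2.1]
finger_gap: 0.0419
gripper_force: 65.1
```

Emit:
play_rows:
  targets:
    - [80,0,0,0,0,0,0]
    - [80,0,0,0,0,0,0]
    - [80,0,0,0,0,0,0]
    - [80,0,0,0,0,0,0]
    - [80,0,0,0.04,0,0,0]
    - [80,0,0,0.09,0,0,0]
    - [60,0.03,0.031,0.11,0,0,0]
    - [60,0.06,0.062,0.11,0,0,0]
    - [60,0.09,0.093,0.11,0,0,0]
    - [60,0.12,0.124,0.11,0,0,0]
    - [60,0.15,0.155,0.11,0,0,0]
    - [60,0.18,0.186,0.11,0,0,0]

```text
t: 6.3
tool_pos: [0.6173, -0.153, 0.1464]
tool_rot: [0.0, 0.179, 0.984, -0.0]
contact_force: [-0.0, -1.0, -0.5]
finger_gap: 0.0514
gripper_force: 0.0
```

Emit:
play_rows:
  targets:
    - [60,0.033,0.0345,0,0,0,0]
    - [60,0.033,0.0345,0,0,0,0]
    - [60,0.033,0.0345,-0.05,0,0,0]
    - [60,0.033,0.0345,-0.09,0,0,0]
    - [60,0.033,0.0345,-0.115,0,0,0]
    - [60,0.033,0.0345,-0.127,0,0,0]
    - [60,0.033,0.0345,-0.127,0,0,0]
    - [0,0.033,0.0345,-0.127,0,0,0]
    - [0,0.033,0.0345,-0.127,0,0,0]
    - [0,0.033,0.0345,-0.127,0,0,0]
    - [0,0.033,0.0345,-0.127,0,0,0]
    - [0,0.033,0.0345,-0.127,0,0,0]

```text
t: 7.5
tool_pos: [0.6506, -0.1204, 0.0213]
tool_rot: [0.002, 0.179, 0.984, -0.0]
contact_force: [-0.4, -1.6, 7.0]
finger_gap: 0.0301
gripper_force: 59.8
```

Emit:
play_rows:
  targets:
    - [0,0,0,0.03,0,0,0]
    - [0,0,0,0.08,0,0,0]
    - [0,-0.02,-0.035,0.1,0,0,0]
    - [0,-0.04,-0.07,0.1,0,0,0]
    - [0,-0.06,-0.105,0.1,0,0,0]
    - [0,-0.08,-0.14,0.1,0,0,0]
    - [0,-0.1,-0.175,0.1,0,0,0]
    - [0,-0.123,-0.2155,0.1,0,0,0]
    - [0,-0.123,-0.2155,0.1,0,0,0]
    - [0,-0.123,-0.2155,0.06,0,0,0]
    - [0,-0.123,-0.2155,0.03,0,0,0]
    - [0,-0.123,-0.2155,0.02,0,0,0]

```text
t: 8.7
tool_pos: [0.5241, -0.3334, 0.0362]
tool_rot: [-0.002, 0.179, 0.984, 0.001]
contact_force: [0.8, 0.4, -0.5]
finger_gap: 0.0303
gripper_force: 59.7
```

Emit:
play_rows:
  targets:
    - [0,0,0,-0.006,0,0,0]
    - [0,0,0,-0.012,0,0,0]
    - [0,0,0,-0.014,0,0,0]
    - [0,0,0,-0.014,0,0,0]

```text
t: 9.1
tool_pos: [0.5268, -0.3356, 0.026]
tool_rot: [0.001, 0.179, 0.984, -0.0]
contact_force: [0.5, -0.2, -0.7]
finger_gap: 0.03
gripper_force: 59.8
```

Emit:
play_rows:
  targets:
    - [0,0,0,-0.001,0,0,0]
    - [50,0,0,-0.001,0,0,0]
    - [60,0,0,-0.001,0,0,0]
    - [60,0,0,-0.001,0,0,0]
    - [60,0,0,0.04,0,0,0]
    - [60,0,0,0.09,0,0,0]
    - [60,0,0,0.14,0,0,0]
    - [60,0.012,0.049,0.14,0,0,0.1]
    - [60,0.024,0.098,0.14,0,0,0.2]
    - [60,0.036,0.147,0.14,0,0,0.3]
    - [60,0.048,0.196,0.14,0,0,0.42]
    - [60,0.06,0.245,0.14,0,0,0.42]

```text
t: 10.3
tool_pos: [0.5859, -0.0908, 0.1657]
tool_rot: [0.0, -0.03, 1.0, -0.0]
contact_force: [0.1, -0.8, 0.3]
finger_gap: 0.0515
gripper_force: 0.0
```

Emit:
play_rows:
  targets:
    - [60,0.0125,0.048,0,0,0,0]
    - [60,0.0125,0.048,0,0,0,0]
    - [60,0.0125,0.048,0,0,0,0]

```text
t: 10.6
tool_pos: [0.5982, -0.0433, 0.1654]
tool_rot: [0.0, -0.031, 1.0, -0.0]
contact_force: [-0.2, -0.7, 1.2]
finger_gap: 0.0517
gripper_force: 0.0
```

```bash
python3 - <<'E'
from h import *
d=grab('wrist','w2'); s=ctrl.get_state(); print(s['tool_pos'],s['tool_rot'].round(3))
im=d['color'][:,:,::-1]; hsv=cv2.cvtColor(im,cv2.COLOR_BGR2HSV); p=proj(d,(.5985,-.042,.074),True).astype(int); print(p)
m=((hsv[:,:,2]<130)&(hsv[:,:,1]>90)).astype(np.uint8)
k,l,st,cc=cv2.connectedComponentsWithStats(m); i=l[p[1],p[0]]; print(i,st[i],cc[i])
r=cv2.minAreaRect(cv2.findContours((l==i).astype(np.uint8),0,1)[0][0]); b=cv2.boxPoints(r); W=np.array([onz(d,*q,.072,True) for q in b]); print(W.round(4).tolist(),W.mean(0).round(4))
t=grab('top','top2'); cv2.imwrite('pics/mix2.png',np.vstack([im, cv2.resize(t['color'][170:310,200:440,::-1],(560,180))]))
E
```

```text
[ 0.59807973 -0.04455751  0.16532021] [-0.   -0.03  1.   -0.  ]
[278 217]
5 [ 268  171   23   84 1703] [279.44274809 212.74574281]
[[0.5641, -0.0521, 0.072], [0.5631, -0.0359, 0.072], [0.6291, -0.0311, 0.072], [0.6302, -0.0485, 0.072]] [ 0.5966 -0.0419  0.072 ]
```

View pics/mix2.png

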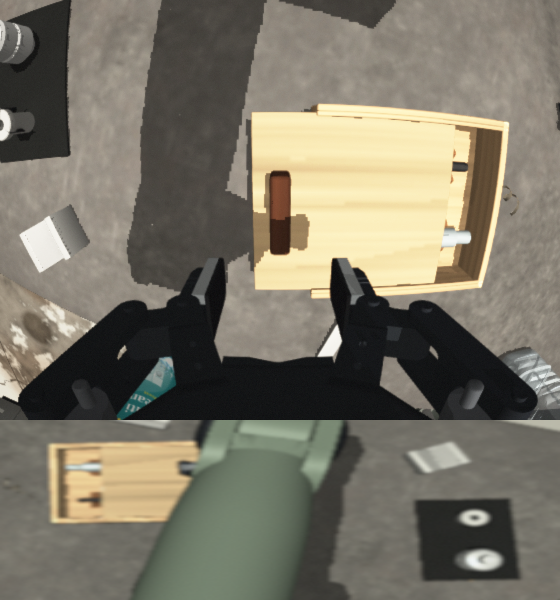

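Both pieces stand on the mat, and the pull is at (0.5966,-0.042). Next I'll grip it and slide the lid out.

Emit:
play_rows:
  targets:
    - [60,0,0.001,-0.05,0,0,0]
    - [60,0,0.001,-0.09,0,0,0]
    - [60,0,0.001,-0.112,0,0,0]
    - [60,0,0.001,-0.112,0,0,0]
    - [0,0,0.001,-0.112,0,0,0]
    - [0,0,0.001,-0.112,0,0,0]
    - [0,0,0.001,-0.112,0,0,0]
    - [0,0,0.001,-0.112,0,0,0]
    - [0,0,0.001,-0.112,0,0,0]

```text
t: 11.6
tool_pos: [0.5996, -0.0441, 0.0554]
tool_rot: [0.002, -0.03, 1.0, -0.001]
contact_force: [-0.4, -0.6, 7.6]
finger_gap: 0.0144
gripper_force: 59.5
```

Emit:
play_rows:
  targets:
    - [0,0.001,-0.015,0,0,0,0]
    - [0,0.002,-0.035,0,0,0,0]
    - [0,0.003,-0.055,0,0,0,0]
    - [0,0.0045,-0.075,0,0,0,0]
    - [0,0.0055,-0.095,0,0,0,0]
    - [0,0.0065,-0.108,0,0,0,0]
    - [0,0.0065,-0.112,0,0,0,0]
    - [0,0.0065,-0.112,0,0,0,0]
    - [0,0.0065,-0.112,0,0,0,0]

```text
t: 12.5
tool_pos: [0.6063, -0.1545, 0.0554]
tool_rot: [0.002, -0.03, 1.0, 0.001]
contact_force: [0.4, 5.0, 7.0]
finger_gap: 0.0146
gripper_force: 60.1
```

Emit:
play_rows:
  targets:
    - [40,0,0,0,0,0,0]
    - [40,0,0,0,0,0,0]
    - [40,0,0,0,0,0,0]
    - [60,0,0,0.05,0,0,0]
    - [60,0,0,0.1,0,0,0]
    - [60,0.005,0.03,0.147,0,0,-0.14]
    - [60,0.01,0.06,0.147,0,0,-0.28]
    - [60,0.015,0.1,0.147,0,0,-0.42]
    - [60,0.02,0.14,0.147,0,0,-0.56]
    - [60,0.023,0.18,0.147,0,0,-0.7]
    - [60,0.023,0.21,0.147,0,0,-0.84]
    - [60,0.023,0.2385,0.147,0,0,-0.98]

```text
t: 13.7
tool_pos: [0.6274, 0.0845, 0.2001]
tool_rot: [-0.0, 0.447, 0.895, -0.0]
contact_force: [-0.2, 0.1, -0.2]
finger_gap: 0.0509
gripper_force: 0.0
```

Emit:
play_rows:
  targets:
    - [60,0,0,0,0,0,-0.14]
    - [60,0,0,0,0,0,-0.28]
    - [60,0,0,0,0,0,-0.42]
    - [60,0,0,0,0,0,-0.56]
    - [60,0,0,0,0,0,-0.59]
    - [60,0,0,0,0,0,-0.59]
    - [60,0,0,0,0,0,-0.59]

```text
t: 14.4
tool_pos: [0.6276, 0.0828, 0.2002]
tool_rot: [-0.0, 0.685, 0.729, -0.0]
contact_force: [-0.1, -0.1, -0.1]
finger_gap: 0.0514
gripper_force: 0.0
```

```bash
python3 - <<'E'
from h import *
d=grab('wrist','w3'); s=ctrl.get_state(); print(s['tool_pos'],s['tool_rot'].round(3),s['joint_pos'].round(2))
print(proj(d,(.628,.085,.028),True))
E
```

```text
[0.62761245 0.082808   0.20021418] [-0.     0.685  0.728 -0.   ] [ 0.01  0.5  -0.01  1.06 -0.    1.52]
[278.70715538 189.98785839]
```

View pics/w3.png

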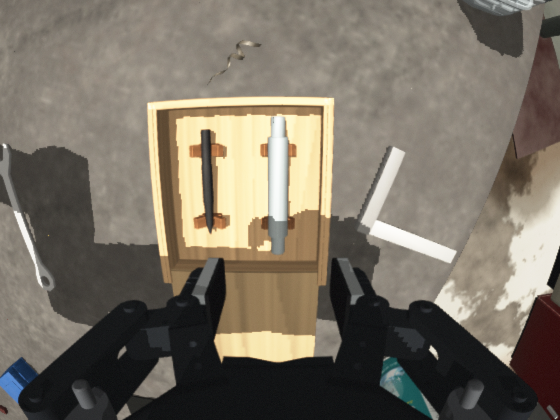

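The case is open. The shaft's ends show at about (278,115) and (278,255), with the punch to its left.

```bash
python3 - <<'E'
from h import *
d=load('w3')
a=onz(d,278,115,.030,True);b=onz(d,278,255,.030,True);print(a,b,(a+b)/2,np.linalg.norm(a-b),np.degrees(np.arctan2(*(a-b)[1::-1])))
for q in [(268,175),(288,175),(268,140),(288,140),(271,215),(287,215)]: print(q,onz(d,*q,.028,True).round(4))
E
```

```text
[0.62275862 0.15864498 0.03      ] [0.63158965 0.01561419 0.03      ] [0.62717414 0.08712959 0.03      ] 0.1433031492889047 93.53307990385436
(268, 175) [0.6166 0.0995 0.028 ]
(288, 175) [0.6362 0.1007 0.028 ]
(268, 140) [0.6146 0.1339 0.028 ]
(288, 140) [0.6339 0.1351 0.028 ]
(271, 215) [0.6218 0.0586 0.028 ]
(287, 215) [0.638  0.0596 0.028 ]
```

Emit:
play_rows:
  targets:
    - [45,-0.0005,0.002,-0.05,0,0,0]
    - [45,-0.0005,0.002,-0.1,0,0,0]
    - [45,-0.0005,0.002,-0.13,0,0,0]
    - [45,-0.0005,0.002,-0.16,0,0,0]
    - [45,-0.0005,0.002,-0.18,0,0,0]
    - [45,-0.0005,0.002,-0.189,0,0,0]
    - [45,-0.0005,0.002,-0.189,0,0,0]
    - [0,-0.0005,0.002,-0.189,0,0,0]
    - [0,-0.0005,0.002,-0.189,0,0,0]
    - [0,-0.0005,0.002,-0.189,0,0,0]
    - [0,-0.0005,0.002,-0.189,0,0,0]
    - [0,-0.0005,0.002,-0.189,0,0,0]

```text
t: 15.65
tool_pos: [0.6276, 0.0849, 0.0127]
tool_rot: [0.001, 0.686, 0.728, 0.0]
contact_force: [-2.9, -1.5, 7.0]
finger_gap: 0.0179
gripper_force: 58.9
```

Emit:
play_rows:
  targets:
    - [0,0,0,0.02,0,0,0]
    - [0,0,0,0.06,0,0,0]
    - [0,0,0,0.1,0,0,0]
    - [0,0,0,0.14,0,0,0]
    - [0,-0.006,0.013,0.17,0,0,0.13]
    - [0,-0.018,0.037,0.189,0,0,0.26]
    - [0,-0.03,0.063,0.189,0,0,0.39]
    - [0,-0.042,0.088,0.189,0,0,0.52]
    - [0,-0.054,0.113,0.189,0,0,0.65]
    - [0,-0.066,0.138,0.189,0,0,0.78]
    - [0,-0.078,0.163,0.189,0,0,0.91]
    - [0,-0.09,0.188,0.189,0,0,1.04]

```text
t: 16.85
tool_pos: [0.5365, 0.2739, 0.2001]
tool_rot: [-0.0, 0.231, 0.973, 0.0]
contact_force: [1.0, 0.2, -3.4]
finger_gap: 0.018
gripper_force: 59.4
```

Emit:
play_rows:
  targets:
    - [0,-0.006,0.013,0,0,0,0.13]
    - [0,-0.012,0.026,0,0,0,0.26]
    - [0,-0.018,0.039,0,0,0,0.39]
    - [0,-0.024,0.052,0,0,0,0.52]
    - [0,-0.03,0.065,0,0,0,0.65]
    - [0,-0.0355,0.073,0,0,0,0.78]
    - [0,-0.0355,0.073,0,0,0,0.885]
    - [0,-0.0355,0.073,0,0,0,0.885]
    - [0,-0.0355,0.073,0,0,0,0.885]

```text
t: 17.75
tool_pos: [0.5016, 0.3459, 0.2001]
tool_rot: [-0.0, -0.205, 0.979, -0.0]
contact_force: [-0.1, 0.7, -4.5]
finger_gap: 0.0179
gripper_force: 59.4
```

```bash
python3 - <<'E'
from h import *
d=grab('wrist','w4'); s=ctrl.get_state(); print(s['tool_pos'],s['tool_rot'].round(3),s['joint_pos'].round(2),s['finger_gap'])
print(proj(d,(.502,.348,.03),True))
E
```

```text
[0.5016649  0.34575074 0.20013601] [-0.    -0.205  0.979 -0.   ] [ 0.48  0.46 -0.08  1.04  0.    0.07] 0.018158876109506353
[278.64974794 193.95550908]
```

View pics/w4.png

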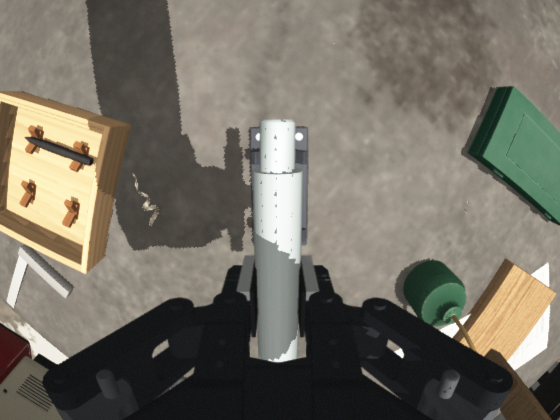

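The shaft is held over the stand; the near bolts show at (259,135) and (298,135), and the base's near edge at row 127.

```bash
python3 - <<'E'
from h import *
d=load('w4')
a=np.radians(23.8); X=np.array([np.cos(a),np.sin(a)]); Y=np.array([-X[1],X[0]]); tp=ctrl.get_state()['tool_pos'][:2]
for q in [(259,135),(298,135),(278.5,127),(250,150),(308,150),(249,175),(308,175),(308,230)]:
    p=onz(d,*q,.009,True)[:2]; print(q,p.round(4),'rel tool: along',((p-tp)@X).round(4),'across',((p-tp)@Y).round(4))
for q in [(278,121),(278,170),(253,175),(302,175),(261,125),(295,125)]: 
    p=onz(d,*q,.219,True)[:2]; print('shaft',q,((p-tp)@X).round(4),((p-tp)@Y).round(4))
E
```

```text
(259, 135) [0.4577 0.3069] rel tool: along -0.0559 across -0.0178
(298, 135) [0.4418 0.3433] rel tool: along -0.0558 across 0.0219
(278.5, 127) [0.4423 0.3218] rel tool: along -0.064 across 0.0021
(250, 150) [0.4756 0.3044] rel tool: along -0.0405 across -0.0273
(308, 150) [0.4517 0.3591] rel tool: along -0.0403 across 0.0324
(249, 175) [0.5002 0.3136] rel tool: along -0.0143 across -0.0289
(308, 175) [0.4756 0.37  ] rel tool: along -0.0141 across 0.0327
(308, 230) [0.5308 0.3958] rel tool: along 0.0468 across 0.034
shaft (278, 121) -0.0724 0.001
shaft (278, 170) -0.0536 0.0009
shaft (253, 175) -0.0517 -0.0087
shaft (302, 175) -0.0516 0.0102
shaft (261, 125) -0.0709 -0.0054
shaft (295, 125) -0.0709 0.0074
```

Emit:
play_rows:
  targets:
    - [0,0.002,0.0025,-0.05,0,0,0]
    - [0,0.002,0.0025,-0.1,0,0,0]
    - [0,0.002,0.0025,-0.13,0,0,0]
    - [0,0.002,0.0025,-0.15,0,0,0]
    - [0,0.002,0.0025,-0.162,0,0,0]
    - [0,0.002,0.0025,-0.168,0,0,0]
    - [0,0.002,0.0025,-0.172,0,0,0]
    - [0,0.002,0.0025,-0.175,0,0,0]
    - [0,0.002,0.0025,-0.175,0,0,0]

```text
t: 18.7
tool_pos: [0.5041, 0.3487, 0.0259]
tool_rot: [0.001, -0.206, 0.979, 0.0]
contact_force: [-0.3, -0.0, -4.0]
finger_gap: 0.0182
gripper_force: 59.3
```

Emit:
play_rows:
  targets:
    - [0,0,0,-0.001,0,0,0]
    - [0,0,0,-0.002,0,0,0]
    - [0,0,0,-0.002,0,0,0]

```text
t: 19.0
tool_pos: [0.5043, 0.349, 0.0248]
tool_rot: [0.001, -0.206, 0.979, 0.0]
contact_force: [-1.2, -0.9, 4.7]
finger_gap: 0.0182
gripper_force: 60.5
```

Emit:
play_rows:
  targets:
    - [45,0,0,0,0,0,0]
    - [45,0,0,0,0,0,0]
    - [45,0,0,0,0,0,0]
    - [45,0,0,0.04,0,0,0]
    - [45,0,0,0.09,0,0,0]
    - [45,0,0,0.14,0,0,0]
    - [45,0,0,0.175,0,0,0]
    - [45,0,0,0.175,0,0,0]

```text
t: 19.8
tool_pos: [0.5069, 0.3502, 0.2046]
tool_rot: [0.005, -0.206, 0.979, 0.001]
contact_force: [0.6, 0.1, 0.9]
finger_gap: 0.0383
gripper_force: 0.0
```

```bash
python3 - <<'E'
from h import *
d=grab('wrist','w5'); s=ctrl.get_state(); print(s['tool_pos'])
cv2.imwrite('pics/w5c.png',cv2.resize(d['color'][90:330,180:380,::-1],None,fx=2.5,fy=2.5))
E
```

```text
[0.50552212 0.34942747 0.20146875]
```

View pics/w5c.png

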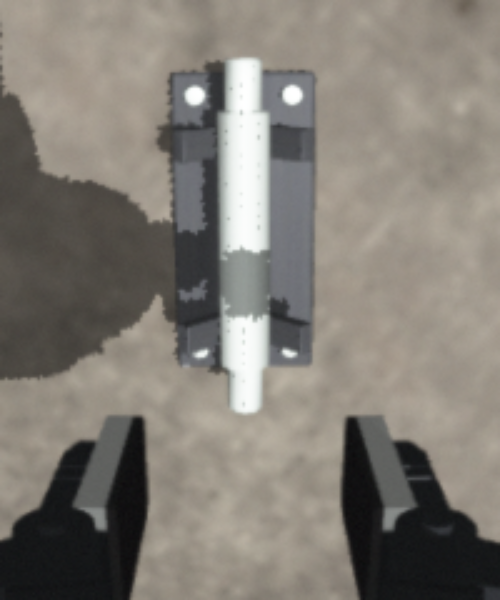

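The shaft lies in both vees (crop ends at y=57 and 412; base from 72 to 365). I'll check the centring numerically.

```bash
python3 - <<'E'
from h import *
d=load('w5'); a=np.radians(23.8); X=np.array([np.cos(a),np.sin(a)])
f=lambda u,v,z: onz(d,180+u/2.5,90+v/2.5,z,True)
for n,q,z in [('shaft',[(243,57),(245,412)],.041),('mid',[(243,110),(244,371)],.045),('base',[(243,72),(245,365)],.008)]:
    P=[f(*p,z)[:2]@X for p in q]; print(n,np.round(P,4),np.mean(P).round(4),abs(P[0]-P[1]).round(4))
E
```

```text
shaft [0.5288 0.6712] 0.6 0.1424
mid [0.5485 0.6513] 0.5999 0.1028
base [0.5349 0.6633] 0.5991 0.1284
```

The shaft is centred within 1 mm. Now I'll go back to the pull and shut the lid.

Emit:
play_rows:
  targets:
    - [50,0.008,-0.042,0,0,0,-0.05]
    - [50,0.017,-0.084,0,0,0,-0.1]
    - [50,0.025,-0.126,0,0,0,-0.15]
    - [50,0.034,-0.168,0,0,0,-0.2]
    - [50,0.042,-0.21,0,0,0,-0.25]
    - [50,0.05,-0.252,0,0,0,-0.3]
    - [50,0.059,-0.294,0,0,0,-0.355]
    - [50,0.067,-0.336,0,0,0,-0.355]
    - [50,0.076,-0.378,0,0,0,-0.355]
    - [50,0.084,-0.42,0,0,0,-0.355]
    - [50,0.092,-0.462,0,0,0,-0.355]
    - [50,0.101,-0.504,0,0,0,-0.355]

```text
t: 21.05
tool_pos: [0.6036, -0.157, 0.1962]
tool_rot: [-0.001, -0.029, 1.0, 0.001]
contact_force: [0.4, -0.2, -0.3]
finger_gap: 0.0428
gripper_force: 0.0
```

Emit:
play_rows:
  targets:
    - [50,0,0,0,0,0,0]
    - [50,0,0,-0.05,0,0,0]
    - [50,0,0,-0.1,0,0,0]
    - [50,0,0,-0.13,0,0,0]
    - [50,0,0,-0.145,0,0,0]
    - [50,0,0,-0.145,0,0,0]
    - [0,0,0,-0.145,0,0,0]
    - [0,0,0,-0.145,0,0,0]
    - [0,0,0,-0.145,0,0,0]
    - [0,0,0,-0.145,0,0,0]

```text
t: 22.05
tool_pos: [0.6051, -0.1546, 0.0543]
tool_rot: [0.001, -0.03, 1.0, 0.001]
contact_force: [-0.3, 5.2, 1.7]
finger_gap: 0.0151
gripper_force: 59.5
```

Emit:
play_rows:
  targets:
    - [0,-0.001,0.015,0,0,0,0]
    - [0,-0.002,0.04,0,0,0,0]
    - [0,-0.004,0.065,0,0,0,0]
    - [0,-0.0055,0.09,0,0,0,0]
    - [0,-0.007,0.115,0,0,0,0]
    - [0,-0.008,0.135,0,0,0,0]
    - [0,-0.009,0.15,0,0,0,0]
    - [0,-0.0092,0.156,0,0,0,0]
    - [0,-0.0092,0.158,0,0,0,0]
    - [0,-0.0092,0.158,0,0,0,0]

```text
t: 23.05
tool_pos: [0.5956, 0.0028, 0.0543]
tool_rot: [0.0, -0.03, 1.0, -0.0]
contact_force: [-2.4, 1.0, 7.3]
finger_gap: 0.0143
gripper_force: 60.3
```

Emit:
play_rows:
  targets:
    - [0,0,0.001,0,0,0,0]
    - [0,0,0.003,0,0,0,0]
    - [0,0,0.004,0,0,0,0]
    - [0,0,0.004,0,0,0,0]

```text
t: 23.45
tool_pos: [0.5954, 0.006, 0.0542]
tool_rot: [0.0, -0.029, 1.0, -0.001]
contact_force: [-2.7, -0.6, 7.8]
finger_gap: 0.0147
gripper_force: 60.4
```

Emit:
play_rows:
  targets:
    - [0,0,0.001,0,0,0,0]
    - [0,0,0.002,0,0,0,0]
    - [0,0,0.003,0,0,0,0]
    - [0,0,0.003,0,0,0,0]

```text
t: 23.85
tool_pos: [0.5953, 0.0089, 0.0542]
tool_rot: [0.0, -0.029, 1.0, -0.001]
contact_force: [-4.4, -0.8, 8.2]
finger_gap: 0.0149
gripper_force: 60.4
```

Emit:
play_rows:
  targets:
    - [0,0,0.001,0,0,0,0]
    - [0,0,0.002,0,0,0,0]
    - [0,0,0.003,0,0,0,0]
    - [0,0,0.003,0,0,0,0]

```text
t: 24.25
tool_pos: [0.5952, 0.0103, 0.0543]
tool_rot: [-0.0, -0.029, 1.0, -0.002]
contact_force: [-4.3, -5.9, 8.7]
finger_gap: 0.0146
gripper_force: 60.5
```

Emit:
play_rows:
  targets:
    - [0,0,0.001,0,0,0,0]
    - [0,0,0.002,0,0,0,0]
    - [0,0,0.002,0,0,0,0]

```text
t: 24.55
tool_pos: [0.5952, 0.0103, 0.0543]
tool_rot: [-0.0, -0.028, 1.0, -0.004]
contact_force: [-4.3, -10.7, 8.6]
finger_gap: 0.0152
gripper_force: 60.5
```

The lid is against its stop. I'll release it and fetch the chuck.

Emit:
play_rows:
  targets:
    - [40,0,-0.005,0,0,0,0]
    - [40,0,-0.005,0,0,0,0]
    - [40,0,-0.005,0,0,0,0]
    - [40,0,-0.005,0.05,0,0,0]
    - [40,0,-0.005,0.1,0,0,0]
    - [80,-0.02,-0.045,0.12,0,0,-0.1]
    - [80,-0.04,-0.09,0.12,0,0,-0.2]
    - [80,-0.06,-0.135,0.12,0,0,-0.3]
    - [80,-0.08,-0.18,0.12,0,0,-0.42]
    - [80,-0.1,-0.225,0.12,0,0,-0.42]
    - [80,-0.12,-0.27,0.12,0,0,-0.42]
    - [80,-0.14,-0.315,0.12,0,0,-0.42]

```text
t: 25.75
tool_pos: [0.4548, -0.3019, 0.1733]
tool_rot: [0.0, 0.179, 0.984, 0.0]
contact_force: [0.8, -0.7, 0.7]
finger_gap: 0.0681
gripper_force: 0.0
```

Emit:
play_rows:
  targets:
    - [80,-0.0198,-0.042,0,0,0,0]
    - [80,-0.0198,-0.042,0,0,0,0]
    - [80,-0.0198,-0.042,0,0,0,0]

```text
t: 26.05
tool_pos: [0.4353, -0.343, 0.173]
tool_rot: [0.0, 0.18, 0.984, 0.0]
contact_force: [0.1, -0.5, 1.2]
finger_gap: 0.0687
gripper_force: 0.0
```

```bash
python3 - <<'E'
from h import *
d=grab('wrist','w6'); t=grab('top','top6'); s=ctrl.get_state(); print(s['tool_pos'],s['tool_rot'].round(3))
cv2.imwrite('pics/mix6.png',np.vstack([d['color'][:,:,::-1], cv2.resize(t['color'][170:310,130:370,::-1],(560,180))]))
print(proj(d,(.4366,-.3408,.09),True),proj(d,(.5268,-.3356,.051),True))
E
```

```text
[ 0.43597544 -0.34138852  0.17305637] [-0.     0.179  0.984  0.   ]
[280.69489105 221.06077041] [319.10859639 291.04316619]
```

View pics/mix6.png

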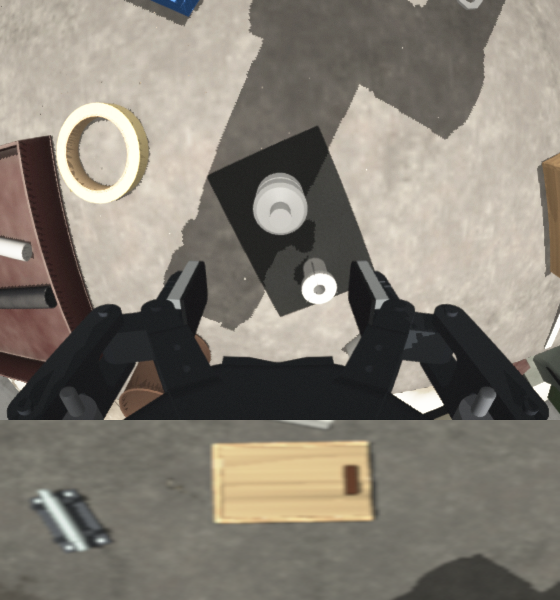

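The lid is shut, the shaft is on the stand, and the chuck (280,205) and collet (319,290) are where expected. I'll pick up the chuck and carry it back.

Emit:
play_rows:
  targets:
    - [80,0,0,-0.05,0,0,0]
    - [80,0,0,-0.09,0,0,0]
    - [80,0,0,-0.12,0,0,0]
    - [80,0,0,-0.136,0,0,0]
    - [80,0,0,-0.137,0,0,0]
    - [80,0,0,-0.137,0,0,0]
    - [0,0,0,-0.137,0,0,0]
    - [0,0,0,-0.137,0,0,0]
    - [0,0,0,-0.137,0,0,0]
    - [0,0,0,-0.137,0,0,0]
    - [0,0,0,-0.137,0,0,0]

```text
t: 27.25
tool_pos: [0.4369, -0.3426, 0.0381]
tool_rot: [0.002, 0.179, 0.984, 0.0]
contact_force: [1.2, 2.2, 4.4]
finger_gap: 0.042
gripper_force: 60.3
```

Emit:
play_rows:
  targets:
    - [0,0,0,0.03,0,0,0]
    - [0,0,0,0.08,0,0,0]
    - [0,0.02,0.034,0.08,0,0,0]
    - [0,0.04,0.068,0.08,0,0,0]
    - [0,0.06,0.103,0.08,0,0,0]
    - [0,0.08,0.137,0.08,0,0,0]
    - [0,0.1,0.172,0.08,0,0,0]
    - [0,0.1195,0.206,0.08,0,0,0]
    - [0,0.1195,0.206,0.08,0,0,0]
    - [0,0.1195,0.206,0.04,0,0,0]
    - [0,0.1195,0.206,0.015,0,0,0]
    - [0,0.1195,0.206,0.007,0,0,0]

```text
t: 28.45
tool_pos: [0.552, -0.1357, 0.0404]
tool_rot: [-0.003, 0.179, 0.984, 0.0]
contact_force: [-0.9, 0.7, -6.0]
finger_gap: 0.0418
gripper_force: 64.2
```

Emit:
play_rows:
  targets:
    - [0,0,0,-0.004,0,0,0]
    - [0,0,0,-0.008,0,0,0]
    - [0,0,0,-0.01,0,0,0]
    - [0,0,0,-0.01,0,0,0]

```text
t: 28.85
tool_pos: [0.556, -0.1371, 0.0343]
tool_rot: [0.001, 0.18, 0.984, -0.0]
contact_force: [-0.5, -0.6, -6.4]
finger_gap: 0.042
gripper_force: 64.3
```

Emit:
play_rows:
  targets:
    - [0,0.001,0.002,0,0,0,0]
    - [0,0.001,0.002,-0.001,0,0,0]
    - [0,0.001,0.002,-0.002,0,0,0]
    - [0,0.001,0.002,-0.002,0,0,0]

```text
t: 29.25
tool_pos: [0.5572, -0.135, 0.034]
tool_rot: [0.001, 0.179, 0.984, -0.001]
contact_force: [-4.0, 1.0, 12.0]
finger_gap: 0.0419
gripper_force: 66.3
```

Emit:
play_rows:
  targets:
    - [0,0,0,0.001,0,0,0]
    - [80,0,0,0.001,0,0,0]
    - [80,0,0,0.001,0,0,0]
    - [80,0,0,0.001,0,0,0]
    - [80,0,0,0.04,0,0,0]
    - [80,0,0,0.09,0,0,0]
    - [60,0,-0.01,0.119,0,0,0]
    - [60,-0.006,-0.05,0.119,0,0,0]
    - [60,-0.014,-0.1,0.119,0,0,0]
    - [60,-0.022,-0.15,0.119,0,0,0]
    - [60,-0.0305,-0.201,0.119,0,0,0]
    - [60,-0.0305,-0.201,0.119,0,0,0]

```text
t: 30.45
tool_pos: [0.5247, -0.3417, 0.1502]
tool_rot: [0.001, 0.183, 0.983, -0.001]
contact_force: [0.2, -0.2, -0.4]
finger_gap: 0.0513
gripper_force: 0.0
```

Emit:
play_rows:
  targets:
    - [60,0,0,0,0,0,0]
    - [60,0,0,-0.05,0,0,0]
    - [60,0,0,-0.09,0,0,0]
    - [60,0,0,-0.115,0,0,0]
    - [60,0,0,-0.126,0,0,0]
    - [60,0,0,-0.126,0,0,0]

```text
t: 31.05
tool_pos: [0.5251, -0.3334, 0.0229]
tool_rot: [-0.001, 0.179, 0.984, 0.001]
contact_force: [-0.8, -0.5, 0.3]
finger_gap: 0.0511
gripper_force: 0.0
```

Emit:
play_rows:
  targets:
    - [60,0.0015,-0.0015,0.001,0,0,0]
    - [60,0.0015,-0.0015,0.001,0,0,0]
    - [0,0.0015,-0.0015,0.001,0,0,0]
    - [0,0.0015,-0.0015,0.001,0,0,0]
    - [0,0.0015,-0.0015,0.001,0,0,0]
    - [0,0.0015,-0.0015,0.001,0,0,0]
    - [0,0.0015,-0.0015,0.001,0,0,0]

```text
t: 31.75
tool_pos: [0.5282, -0.3376, 0.0271]
tool_rot: [0.001, 0.179, 0.984, -0.0]
contact_force: [0.0, 0.9, 5.4]
finger_gap: 0.0295
gripper_force: 58.8
```

Emit:
play_rows:
  targets:
    - [0,0,0,0.03,0,0,0]
    - [0,0,0,0.08,0,0,0]
    - [0,0.02,0.035,0.115,0,0,0]
    - [0,0.04,0.07,0.115,0,0,0]
    - [0,0.06,0.105,0.115,0,0,0]
    - [0,0.08,0.14,0.115,0,0,0]
    - [0,0.1,0.175,0.115,0,0,0]
    - [0,0.123,0.217,0.115,0,0,0]
    - [0,0.123,0.217,0.115,0,0,0]
    - [0,0.123,0.217,0.07,0,0,0]
    - [0,0.123,0.217,0.03,0,0,0]
    - [0,0.123,0.217,0.01,0,0,0]

```text
t: 32.95
tool_pos: [0.6476, -0.1197, 0.032]
tool_rot: [-0.002, 0.179, 0.984, 0.0]
contact_force: [-0.6, 0.6, -2.1]
finger_gap: 0.03
gripper_force: 59.6
```

Emit:
play_rows:
  targets:
    - [0,0,0,-0.004,0,0,0]
    - [0,0,0,-0.008,0,0,0]
    - [0,0,0,-0.01,0,0,0]
    - [0,0,0,-0.01,0,0,0]

```text
t: 33.35
tool_pos: [0.6511, -0.1206, 0.0267]
tool_rot: [0.001, 0.18, 0.984, -0.0]
contact_force: [0.8, 0.1, -0.7]
finger_gap: 0.0297
gripper_force: 59.6
```

Emit:
play_rows:
  targets:
    - [0,0,0,-0.001,0,0,0]
    - [0,0,0,-0.002,0,0,0]
    - [0,0,0,-0.002,0,0,0]

```text
t: 33.65
tool_pos: [0.6503, -0.1201, 0.0236]
tool_rot: [0.0, 0.179, 0.984, -0.0]
contact_force: [0.1, 0.3, -0.4]
finger_gap: 0.0301
gripper_force: 59.6
```

Emit:
play_rows:
  targets:
    - [0,0,0,-0.001,0,0,0]
    - [0,0,0,-0.002,0,0,0]
    - [0,0,0,-0.002,0,0,0]

```text
t: 33.95
tool_pos: [0.651, -0.1202, 0.0231]
tool_rot: [0.001, 0.179, 0.984, -0.0]
contact_force: [-1.8, 0.8, 7.8]
finger_gap: 0.03
gripper_force: 60.4
```

Contact is made. I'll release, retreat upward, and take a final look.

Emit:
play_rows:
  targets:
    - [0,0,0,0.001,0,0,0]
    - [60,0,0,0.001,0,0,0]
    - [60,0,0,0.001,0,0,0]
    - [60,0,0,0.001,0,0,0]
    - [60,0,0,0.04,0,0,0]
    - [60,0,0,0.09,0,0,0]
    - [60,0,0,0.14,0,0,0]
    - [60,-0.04,-0.005,0.18,0,0,0]
    - [60,-0.08,-0.01,0.21,0,0,0]
    - [60,-0.095,-0.014,0.21,0,0,0]
    - [60,-0.095,-0.014,0.21,0,0,0]
    - [60,-0.095,-0.014,0.21,0,0,0]

```text
t: 35.15
tool_pos: [0.5554, -0.1342, 0.2313]
tool_rot: [0.0, 0.18, 0.984, 0.0]
contact_force: [0.3, 0.2, -0.5]
finger_gap: 0.0512
gripper_force: 0.0
```

```bash
python3 - <<'E'
from h import *
d=grab('wrist','w7'); s=ctrl.get_state(); print(s['t'],s['tool_pos'])
g=cv2.cvtColor(d['color'],cv2.COLOR_RGB2GRAY)
p=proj(d,(.649,-.1194,.047),True).astype(int); q=proj(d,(.556,-.1345,.06),True).astype(int); print(p,q)
x0,y0=p-25; m=(g>175)[y0:y0+50,x0:x0+50]; k,l,st,cc=cv2.connectedComponentsWithStats(m.astype(np.uint8)); i=1+np.argmax(st[1:,4]); print(onz(d,*(cc[i]+[x0,y0]),.047,True).round(4),'start .6478 -.1194')
x0,y0=q-48; c=cv2.HoughCircles(g[y0:y0+92,x0:x0+96],cv2.HOUGH_GRADIENT,1,40,param1=120,param2=12,minRadius=18,maxRadius=28)
for u,v,r in c[0][:2]+[x0,y0,0]: print(r,onz(d,u,v,.05,True).round(4),'start .5566 -.1348')
cv2.imwrite('pics/w7v.png',d['color'][:,:,::-1])
E
```

```text
35.2 [ 0.55567196 -0.13401183  0.23075892]
[319 262] [277 193]
[ 0.6456 -0.1182  0.047 ] start .6478 -.1194
21.799999237060547 [ 0.556  -0.1331  0.05  ] start .5566 -.1348
```

View pics/w7v.png

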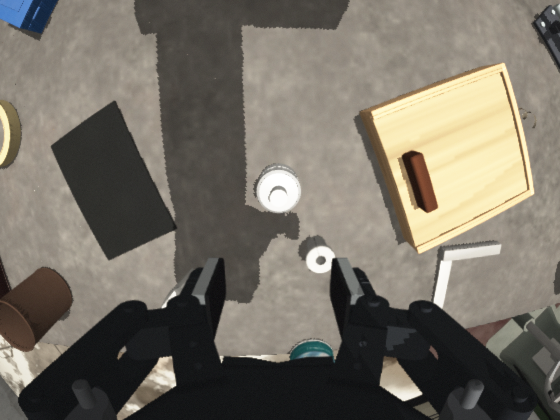

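The chuck (278,190) and collet (320,260) stand upright within about 3 mm of where they started. The lid is shut and the robot is clear, so I'm handing in.

```bash
python3 -c "
from cell import ctrl
print(ctrl.sign_off())"
```

```text
the job is handed in; nothing more can be done
None
```

I handed the job in at about 35 s; no verdict came back. By my last checks, the shaft lies in both vees centred within about 1 mm, the lid is shut against its stop, and the chuck and collet stand upright within about 3 mm of where they started.

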